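Scan the three seals of a gift carton, stand it in the tray and close its lid

TASK

Pick up the red gift carton and show its three coloured seals to the scanner one after another - pink first, then gold, then green - holding each seal still for about a second, square to the lens, centred on it and about 7 cm in front of it. Then set the carton down gently, upright in the middle of the black tray, let go, and only then press its lid fully home. Do not touch the scanner or disturb the other sweets on the counter.

Things in the scene. Friction and masses are not known exactly. Their poses are not given: they have to be found in the camera images.
- gift: Loose red square carton, 180 to 340 g, upright: 50 x 50 mm, 110 mm high, narrower lid on top. Origin: centre of its underside, z up. Round seals 28 mm across, centred 32 mm above the underside: gold on the +x side (starts facing roughly away from the robot), pink on +y, green on -y; -x is blank. Grip the plain sides under the lid, pads centred about 94 mm up. Starts left or right of the scanner.
- seal_gold (a point): Centre of the gold seal, on the carton's +x side face.
- seal_pink (a point): Centre of the pink seal, on the carton's +y side face.
- seal_green (a point): Centre of the green seal, on the carton's -y side face.
- blank_side (a point): Point on the carton's blank -x side face, across from the gold seal.
- lid (a joint): Height of the lid above fully home, in m: 0 is home (lid resting on the carton body), 0.007 to 0.011 at the start, at most 0.012. It slides along the carton's z on a white neck, does not come off, and stays where it is left; about 6 N moves it.
- lid_top (a point): Centre of the lid's top: dark brown lid with a gold cross, 36 x 36 mm, 12 mm thick. 122 mm above the carton's underside when home, more by the joint value.
- scanner: Counter scanner, fixed: grey base plate 100 x 110 x 12 mm, an aluminium post 25 mm behind the base centre, 255 mm high, and a short arm at 255 mm carrying the head towards the robot. Origin: centre of the base's underside; -x is its front (robot side).
- scanner_head: White head, 50 x 70 x 56 mm; black ring, blue lens 28 mm across. Origin: centre of the lens front, 225 mm up, 90 mm in front of the base centre. It looks along its own -x: to the robot side and 35 degrees down; y is level, z up and leaning to the robot. A seal shown square faces the lens, its face perpendicular to the head's x: so the carton is tilted 35 degrees, top towards the robot.
- tray: Black square tray, fixed, 140 x 140 mm, 12 mm high, walls 5 mm. Origin: centre of its underside.
- tray_in (a point): Centre of the tray's inner floor (about 5 mm above the counter), where the carton must stand; any yaw will do.
- round_tin: Bystander: round red tin of pralines, 90 mm across, 46 mm high; origin centre of underside.
- black_box: Bystander: flat black box of chocolates, 90 x 90 x 43 mm; origin centre of underside.
- jar: Bystander: amber glass jar with brass cap, 66 mm across, 90 mm high; origin centre of underside.
Not all that is in view belongs to the job. Leave any blue look-alike of the gift alone.

How it is judged:
By the outcome, as a careful person would: the job done as asked, in the order asked, and still so for the second after the job is handed in, with the robot touching nothing.
It also fails if it takes over 64 s, if anything falls off the work surface, if the arm or the gripper's body presses on something with over 40 N, if the wrist force passes 120 N, or if a joint passes its speed limit or range.

ROBOT

A 6-joint arm with a two-finger parallel gripper is mounted at the origin on the work surface. World frame = base frame: x ahead of the robot, y to its left, z up, the work surface at z = 0. Lengths are in m, angles in rad, forces in N, time in s.
With the tool pointing down it reaches from about 0.275 to 0.75 m from the base axis. Payload 10.2 kg.
Tool frame: the origin (TCP) lies at the very end of the fingers, on their centre line; the grasp point (between the pads) lies behind it (ctrl.tcp_to_grasp is the z of the grasp point in the tool frame, in m); z points along the fingers, y is the line along which they close (so a half turn about z gives the same grasp; the last joint's range is limited). The gripper opens to 88 mm and grips with 3 to 60 N. Pads are 18 mm wide; open, the fingers measure 123 mm over their backs; the gripper's body (75 mm by 187 mm) begins 45 mm behind the grasp point.
Start: joints at [-1.481, 0.313, 1.498, -0, 1.331, -0.223], TCP at [0.162, -0.5, 0.239] pointing down, gripper open.
Joint ranges: [-2.94, 2.94], [-0.97, 2.17], [0.19, 2.56], [-1.23, 4.37], [0.02, 3.11], [-2.88, 2.88]. Speed limits (rad/s): [2.39, 2.39, 3.01, 3.14, 3.14, 3.14].

INTERFACE

Orientations are given as a unit quaternion [w, x, y, z].
In Python, from bench import ctrl gives the robot as it stands.
- The arm moves only by the shell command python3 -m inch 'ROWS'. ROWS is JSON, a list of rows, each an object of numbers: "dx", "dy", "dz": the shift along the tool's x, y, z in mm; "ax", "ay", "az": the turn, a rotation vector about the tool's x, y, z in degrees; "gripper": the opening, from -1 (shut) to 1 (fully open). A call has exactly 10 rows; each row shifts and turns the commanded pose from where the row before left it, along the tool's axes as they then stand; what a row does not reach is not made up. A row lasts 1/8 s, in which the tool goes at most 62.5 mm and 10.7 degrees, less where a joint would pass 70% of its speed; a pose out of reach is approached as far as the arm can. A call is refused whole if a number of a shift passes 62.5 or a number of a turn 10.7, either way. A call with a gripper value outside its range is refused whole. The fingers move at their own pace and stop on an object; the grip force is fixed at half the most. Time passes only in rows, so rows that do not move let the fingers close, or fill a call up. It gives the time, the measured TCP pose, the force, the opening and the grip force at its end, in the units of the state.
- ctrl.sense(): the state, without advancing time (a new reading comes with each control period).
- ctrl.capture(name): name is "scene" or "top"; returns a dict with "color" (480x640x3 uint8, blue, green, red), "fx", "fy", "cx", "cy" (pixels), "R" (3x3) and "t" (3): a world point X has camera coordinates R X + t. Camera axes: x right, y down, z forward; pixel columns grow to the right and rows downward; lengths in m; the calibration is good to about 2 mm. A picture is of the moment at which its call begins. There is no depth.
- ctrl.close_job(): hands the job in; it is judged then, once.
The state is a dict: "t": time; "joint_pos": joint angles; "dq": joint speeds; "joint_efforts": joint torques, N m; "eef_pos": TCP position; "eef_rot": TCP orientation; "ft_force": force on the tool from outside, world axes, zero at the start; "wrist_torque": the same for the moment, N m; "finger_gap": finger opening in m; "gripper_force": force on a finger pad.
Only numpy, scipy, OpenCV 4.12 (cv2) and the standard library are available. Lean on these libraries where they do the work, as an engineer would, in place of code of your own. Each camera call takes 0.05 s, during which the arm holds its last target. There are 200 camera calls.

## Working session

There is one attempt and no reset: what is moved stays moved. The work goes in short steps, Python scripts to look and compute and a shell command to move; the robot and the scene stay as the last step left them, time stands still between calls to the robot, and variables do not carry over. Pictures are saved under pics/ and viewed, at most 10 in all, crops included, and the job is handed in when it is done.

```bash
ls; mkdir -p pics
python3 - <<'E'
from bench import ctrl
import cv2
print(ctrl.sense(), ctrl.tcp_to_grasp)
for n in("scene","top"):
    c=ctrl.capture(n); cv2.imwrite(f"pics/{n}0.png",c["color"]); print(n,c["fx"],c["fy"],c["cx"],c["cy"],c["R"],c["t"])
E
```

```text
pics
{'t': 0.0, 'joint_pos': array([-1.48138057e+00,  3.13453252e-01,  1.49845001e+00, -1.53930634e-05,
        1.33099858e+00, -2.23376190e-01]), 'dq': array([-0.00085076,  0.00014288,  0.00100691, -0.00064892,  0.00031723,
       -0.00073351]), 'joint_efforts': array([-8.08741106e-05, -4.02213871e+01, -2.52273810e+01,  6.94622286e-02,
        3.52724420e-02, -9.58759438e-05]), 'eef_pos': array([ 0.16152462, -0.49926893,  0.23815454]), 'eef_rot': array([-6.53626889e-04,  9.87794560e-01,  1.55760964e-01,  3.63537541e-05]), 'ft_force': array([-0.38114956,  0.42213228,  0.69877475]), 'wrist_torque': array([ 0.0594149 , -0.02482314, -0.05086899]), 'gripper_force': 0.0, 'finger_gap': 0.08793788717974242} -0.0187
scene 577.4647807860453 577.4647807860453 315.97357406514436 244.40316696183598 [[ 0.36423157  0.93129076 -0.00573467]
 [ 0.69092833 -0.27434345 -0.66884506]
 [-0.62446249  0.23965225 -0.74337971]] [-0.19911709 -0.30348449  1.76864219]
top 487.9663467632986 487.9663467632986 321.2559949363022 230.6526841261434 [[ 0.00656645 -0.99976003  0.02089872]
 [-0.99392051 -0.0088222  -0.109746  ]
 [ 0.10990403 -0.02005103 -0.99373994]] [-0.01450621  0.58141724  1.23383193]
```

View pics/scene0.png

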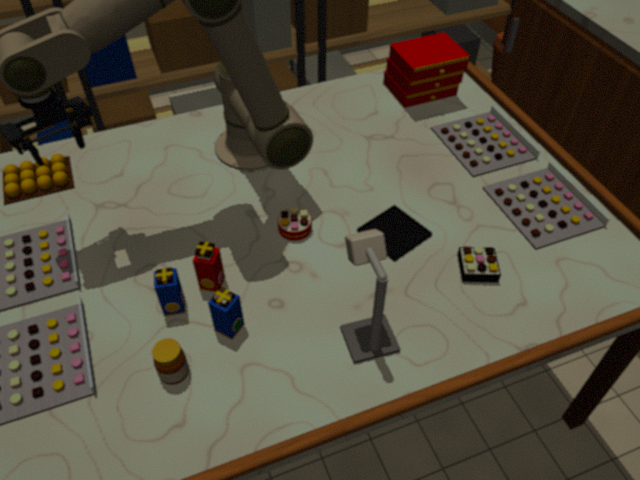

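View pics/top0.png

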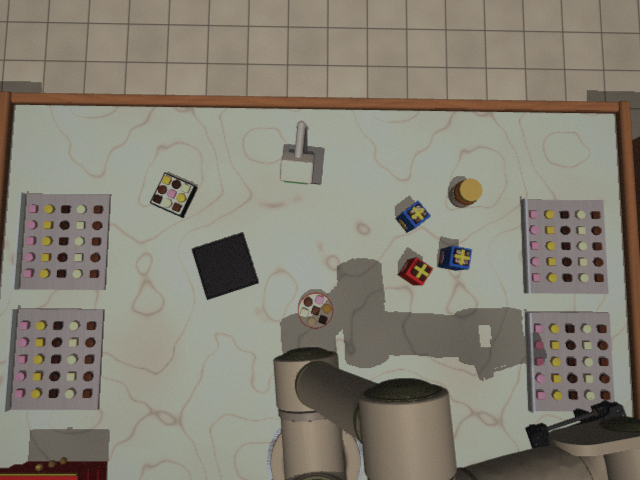

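The gift (red) is at about (415,271) in top and (208,268) in scene, with blue look-alikes on its right and behind it. The scanner is at about (300,165) in top and the tray at about (225,266). Next I'll enlarge these for measuring.

Run:
```python
import cv2,numpy as np
t=cv2.imread("pics/top0.png");s=cv2.imread("pics/scene0.png")
def crop(im,x,y,w,h):
    k=400//w
    c=cv2.resize(im[y:y+h,x:x+w],(400,300),interpolation=cv2.INTER_CUBIC)
    c=cv2.convertScaleAbs(c,alpha=1.4)
    for i in range(0,w,10): cv2.line(c,(i*400//w,0),(i*400//w,6 if (x+i)%20 else 12),(0,255,255),1)
    for i in range(0,h,10): cv2.line(c,(0,i*300//h),(6,i*300//h),(0,255,255),1)
    return c
m=np.vstack([np.hstack([crop(t,380,230,80,60),crop(s,180,230,80,60)]),np.hstack([crop(t,260,120,80,60+0),crop(s,320,220,160,120)])])
m[300-0:,]=m[300:,]
cv2.imwrite("pics/m1.png",m)
m=np.vstack([np.hstack([crop(t,260,150,80,60),crop(s,330,220,80,60)]),np.hstack([crop(t,180,225,100,75),crop(s,330,300,80,60)])])
cv2.imwrite("pics/m2.png",m)
```

```text
(no output)
```

View pics/m1.png

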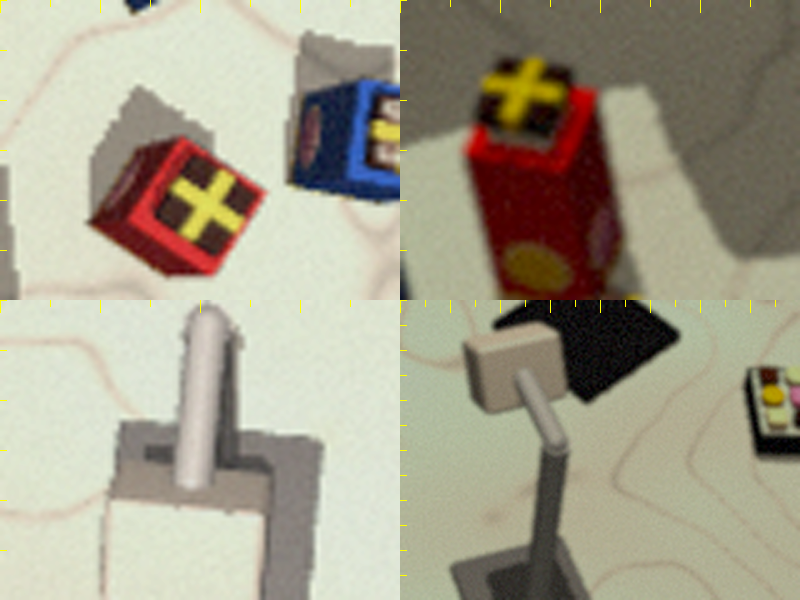

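View pics/m2.png

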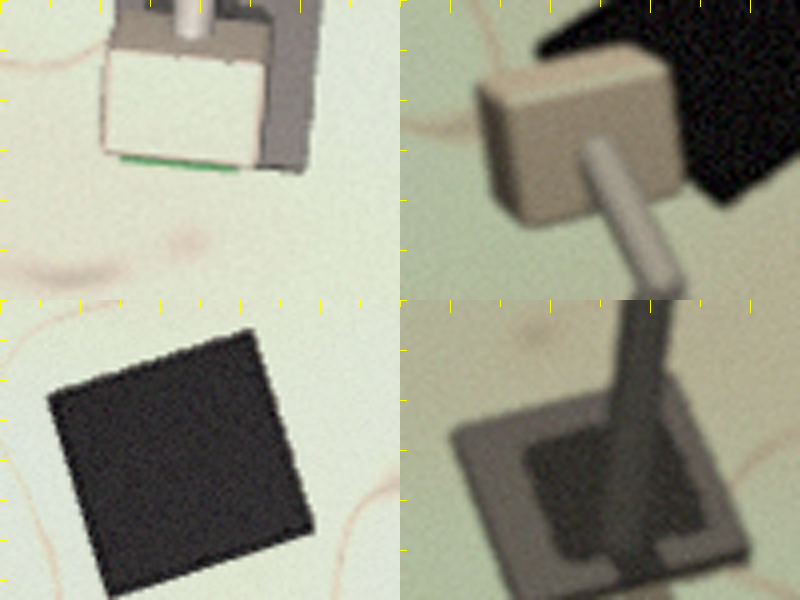

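Read from the crops: the gift's rim, seals and cross, the scanner's base corners, head top-face and back-face corners, and the tray corners. I'll fit poses from these points.

```bash
cat > h.py <<'E'
import numpy as np
from scipy.spatial.transform import Rotation as Ro
from scipy.optimize import least_squares
C={"scene":(577.4648,315.9736,244.4032,np.array([[0.36423157,0.93129076,-0.00573467],[0.69092833,-0.27434345,-0.66884506],[-0.62446249,0.23965225,-0.74337971]]),np.array([-0.19911709,-0.30348449,1.76864219])),
"top":(487.9663,321.2560,230.6527,np.array([[0.00656645,-0.99976003,0.02089872],[-0.99392051,-0.0088222,-0.109746],[0.10990403,-0.02005103,-0.99373994]]),np.array([-0.01450621,0.58141724,1.23383193]))}
def proj(n,X):
    f,cx,cy,R,t=C[n]; p=np.asarray(X)@R.T+t
    return np.stack([f*p[...,0]/p[...,2]+cx,f*p[...,1]/p[...,2]+cy],-1)
def px(pts,ox,oy,k): return (np.array(pts)+.5)/k-.5+[ox,oy]
def fit(obs,x0):
    """obs: list of (cam, local pts, pixels)"""
    def W(p,L): return np.asarray(L)@Ro.from_euler('z',p[2]).as_matrix().T+[p[0],p[1],0]
    f=lambda p:np.concatenate([(proj(n,W(p,L))-q).ravel() for n,L,q in obs])
    r=least_squares(f,x0,loss='soft_l1'); return r.x,r.fun.reshape(-1,2).round(1).tolist()
E
python3 - <<'E'
from h import *
h=.025
top=[[h,h,.11],[h,-h,.11],[-h,-h,.11],[-h,h,.11]]
g=[("top",top+[[0,0,.131]],px([(183,135),(267,192),(212,275),(127,213),(207,208)],380,230,5)),
 ("scene",[[h,-h,.11],[-h,h,.11],[h,h,.11],[h,0,.032],[0,h,.032]],px([(68,152),(197,92),(172,165),(137,267),(204,237)],180,230,5))]
print("gift",fit(g,[.5,-.2,-.6]))
c,s=np.cos(np.radians(35)),np.sin(np.radians(35))
H=lambda x,y,z:[-.09+c*x-s*z,y,.225+s*x+c*z]
s_=[("top",[H(.05,.035,.028),H(.05,-.035,.028),H(0,-.035,.028),H(0,.035,.028)],px([(107,50),(265,62),(258,168),(103,153)],260,150,5)),
("top",[[.05,.055,.012],[.05,-.055,.012]],px([(120,120),(323,140)],260,120,5)),
("scene",[[.05,-.055,.012],[-.05,-.055,.012],[.05,.055,.012],[-.05,.055,.012]][1:2]+[[-.05,.055,.012],[.05,.055,.012]],px([(52,130),(270,75),(350,250)],330,300,5)),
("scene",[H(.05,-.035,.028),H(.05,.035,.028),H(.05,.035,-.028),H(.05,-.035,-.028)],px([(110,105),(268,65),(285,188),(128,225)],330,220,5))]
print("scan",fit(s_,[.75,0,0]))
h=.07
print("tray",fit([("top",[[h,h,.012],[h,-h,.012],[-h,-h,.012],[-h,h,.012]],px([(48,97),(253,30),(315,232),(110,298)],180,225,4))],[.5,.25,.3]))
from scipy.spatial.transform import Rotation
for n,o,p in[("tin",(316,310),.046),("jar",(467,190),.09),("blue1",(412,216),.12),("blue2",(458,257),.12),("box",(174,195),.043)]:
    print(n,least_squares(lambda q:proj("top",[q[0],q[1],p])-np.array(o),[.5,0]).x.round(3))
E
```

```text
gift (array([ 0.47840864, -0.24538852, -0.58684357]), [[-0.5, -0.6], [-0.0, -0.5], [-0.1, 0.1], [-0.4, 0.9], [-0.3, -1.2], [-1.7, -0.2], [0.5, -0.8], [-1.6, 0.7], [-0.1, -0.2], [-0.1, -0.5]])
scan (array([ 0.76767807,  0.04211861, -0.08474852]), [[-0.6, -0.2], [0.7, 0.5], [0.3, 1.0], [-0.8, 0.9], [-0.1, -1.5], [0.0, -1.6], [-0.8, -0.4], [0.9, -0.9], [1.3, 0.0], [-1.8, -0.5], [0.1, -0.1], [0.6, 2.2], [-1.1, 2.6]])
tray (array([0.49012019, 0.23962064, 0.32410903]), [[-0.2, -0.5], [-0.0, -0.3], [0.4, 0.1], [-0.2, 0.7]])
tin [0.379 0.002]
jar [ 0.681 -0.375]
blue1 [ 0.61  -0.229]
blue2 [ 0.511 -0.339]
box [0.669 0.37 ]
```

Poses fit well. I'll move above the gift, closing on the pink and green sides so that joint 6 can cover all three showings.

```bash
python3 -m inch '[{"dx":30,"dy":-11},{"dx":38,"dy":-14.5},{"dx":40,"dy":-15},{"dx":40,"dy":-15},{"dx":40,"dy":-15},{"dx":40,"dy":-15},{"dx":40,"dy":-15},{"dx":40,"dy":-15},{"dx":40,"dy":-15},{"dx":32,"dy":-13.5}]'; python3 -c "
from bench import ctrl;s=ctrl.sense();print(s['joint_pos'].tolist(),s['eef_pos'].tolist())"
```

```text
[-1.4813682822121153, 0.3133962544688721, 1.4982956040214277, -4.665592452134097e-05, 1.330988269718562, -0.2233693814663561] [0.16152854470341196, -0.4993266037727841, 0.23824182473243735]invalid input at $[0]: expected keys dx, dy, dz, ax, ay, az, gripper
```

```bash
python3 -m inch '[{"az":8},{"az":8.6},{"az":8.6},{"az":8.6},{"az":8.6},{"az":8.6},{"az":0.6,"dz":20},{"dz":25},{},{}]'
python3 - <<'E'
from bench import ctrl
import cv2
from scipy.spatial.transform import Rotation as Ro
s=ctrl.sense();print(s['joint_pos'].tolist(),s['eef_pos'].tolist(),s['eef_rot'].tolist())
for n in("scene","top"):
    c=ctrl.capture(n); cv2.imwrite(f"pics/{n}1.png",c["color"])
import numpy as np
a=cv2.imread("pics/scene1.png")[190:310,140:300];b=cv2.imread("pics/top1.png")[200:320,340:500]
cv2.imwrite("pics/m3.png",cv2.convertScaleAbs(cv2.resize(np.hstack([a,b]),(800,300),interpolation=cv2.INTER_CUBIC),alpha=1.5))
E
```

```text
[-1.4813682822121153, 0.3133962544688721, 1.4982956040214277, -4.665592452134097e-05, 1.330988269718562, -0.2233693814663561] [0.16152854470341196, -0.4993266037727841, 0.23824182473243735] [-0.000544034634371583, 0.9877936196679487, 0.15576735466618957, 1.3780642665873958e-05]invalid input at $[0]: expected keys dx, dy, dz, ax, ay, az, gripper
```

View pics/m3.png

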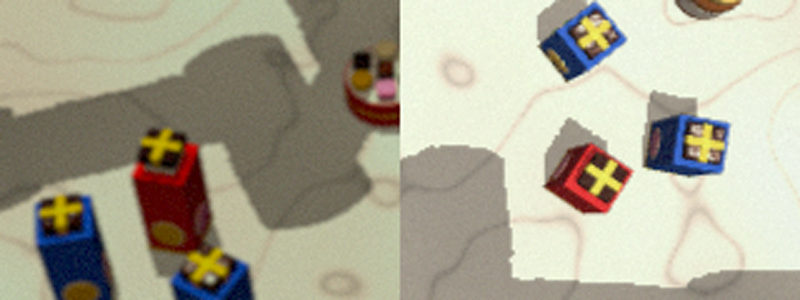

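The calls were refused because every row needs all seven keys, so nothing moved and the picture shows the gift as before. I'll retype them in full.

```bash
python3 -m inch '[{"dx":30,"dy":-11,"dz":0,"ax":0,"ay":0,"az":0,"gripper":1},{"dx":38,"dy":-14.5,"dz":0,"ax":0,"ay":0,"az":0,"gripper":1},{"dx":40,"dy":-15,"dz":0,"ax":0,"ay":0,"az":0,"gripper":1},{"dx":40,"dy":-15,"dz":0,"ax":0,"ay":0,"az":0,"gripper":1},{"dx":40,"dy":-15,"dz":0,"ax":0,"ay":0,"az":0,"gripper":1},{"dx":40,"dy":-15,"dz":0,"ax":0,"ay":0,"az":0,"gripper":1},{"dx":40,"dy":-15,"dz":0,"ax":0,"ay":0,"az":0,"gripper":1},{"dx":40,"dy":-15,"dz":0,"ax":0,"ay":0,"az":0,"gripper":1},{"dx":40,"dy":-15,"dz":0,"ax":0,"ay":0,"az":0,"gripper":1},{"dx":32,"dy":-13.5,"dz":0,"ax":0,"ay":0,"az":0,"gripper":1}]'; python3 -c "
from bench import ctrl;s=ctrl.sense();print(s['joint_pos'].tolist(),s['eef_pos'].tolist())"
python3 -m inch '[{"dx":0,"dy":0,"dz":0,"ax":0,"ay":0,"az":8.6,"gripper":1},{"dx":0,"dy":0,"dz":0,"ax":0,"ay":0,"az":8.6,"gripper":1},{"dx":0,"dy":0,"dz":0,"ax":0,"ay":0,"az":8.6,"gripper":1},{"dx":0,"dy":0,"dz":0,"ax":0,"ay":0,"az":8.6,"gripper":1},{"dx":0,"dy":0,"dz":0,"ax":0,"ay":0,"az":8.6,"gripper":1},{"dx":0,"dy":0,"dz":0,"ax":0,"ay":0,"az":8.6,"gripper":1},{"dx":0,"dy":0,"dz":20,"ax":0,"ay":0,"az":0,"gripper":1},{"dx":0,"dy":0,"dz":25,"ax":0,"ay":0,"az":0,"gripper":1},{"dx":0,"dy":0,"dz":20,"ax":0,"ay":0,"az":0,"gripper":1},{"dx":0,"dy":0,"dz":0,"ax":0,"ay":0,"az":0,"gripper":1}]'; python3 -c "
from bench import ctrl;s=ctrl.sense();print(s['joint_pos'].tolist(),s['eef_pos'].tolist(),s['eef_rot'].tolist())"
```

```text
t: 1.45
eef_pos: [0.4798, -0.2444, 0.2385]
eef_rot: [-0.0, 0.988, 0.156, -0.0]
ft_force: [-0.3, -0.4, 0.4]
finger_gap: 0.0879
gripper_force: 0.0
[-0.6887901910616293, 0.34295822655269276, 1.4568486787004544, 2.726818551511748e-05, 1.34210702694819, 0.568536201486905] [0.47983488237734395, -0.24439692348833214, 0.23854638652877838]
t: 2.7
eef_pos: [0.4783, -0.2452, 0.1726]
eef_rot: [-0.001, 0.957, -0.29, -0.001]
ft_force: [0.3, -0.4, -0.2]
finger_gap: 0.088
gripper_force: 0.0
[-0.6918199806403937, 0.40127628589858616, 1.5530093161942853, 3.9117007081776055e-05, 1.1903147700712422, 1.466749344638314] [0.4782787844989268, -0.24517261433405985, 0.17256706805969968] [-0.000599497260627739, 0.9571220937119805, -0.2896809206833685, -0.001379319928472643]
```

Joint 6 would run out of range for green from this grasp. So I'll grip here, lift slightly, turn the carton +30° while shifting it to clearer space, set it down and regrasp on the gold and blank sides.

```bash
python3 -m inch '[{"dx":0,"dy":0,"dz":15,"ax":0,"ay":0,"az":0,"gripper":1},{"dx":0,"dy":0,"dz":18,"ax":0,"ay":0,"az":0,"gripper":1},{"dx":0,"dy":0,"dz":18,"ax":0,"ay":0,"az":0,"gripper":1},{"dx":0,"dy":0,"dz":18,"ax":0,"ay":0,"az":0,"gripper":1},{"dx":0,"dy":0,"dz":18,"ax":0,"ay":0,"az":0,"gripper":1},{"dx":0,"dy":0,"dz":10,"ax":0,"ay":0,"az":0,"gripper":1},{"dx":0,"dy":0,"dz":0,"ax":0,"ay":0,"az":0,"gripper":0.1},{"dx":0,"dy":0,"dz":0,"ax":0,"ay":0,"az":0,"gripper":-0.5},{"dx":0,"dy":0,"dz":0,"ax":0,"ay":0,"az":0,"gripper":-1},{"dx":0,"dy":0,"dz":0,"ax":0,"ay":0,"az":0,"gripper":-1}]'
```

```text
t: 3.95
eef_pos: [0.4789, -0.2457, 0.0771]
eef_rot: [0.0, 0.957, -0.29, 0.0]
ft_force: [-0.6, -0.8, 0.9]
finger_gap: 0.0504
gripper_force: 0.6
```

```bash
python3 -m inch '[{"dx":0,"dy":0,"dz":0,"ax":0,"ay":0,"az":0,"gripper":-1},{"dx":0,"dy":0,"dz":0,"ax":0,"ay":0,"az":0,"gripper":-1},{"dx":0,"dy":0,"dz":-5,"ax":0,"ay":0,"az":0,"gripper":-1},{"dx":0,"dy":0,"dz":-5,"ax":0,"ay":0,"az":0,"gripper":-1},{"dx":-16,"dy":-6,"dz":0,"ax":0,"ay":0,"az":0,"gripper":-1},{"dx":-16,"dy":-6,"dz":0,"ax":0,"ay":0,"az":0,"gripper":-1},{"dx":-15,"dy":-6,"dz":0,"ax":0,"ay":0,"az":-5,"gripper":-1},{"dx":0,"dy":0,"dz":0,"ax":0,"ay":0,"az":-10,"gripper":-1},{"dx":0,"dy":0,"dz":0,"ax":0,"ay":0,"az":-10,"gripper":-1},{"dx":0,"dy":0,"dz":0,"ax":0,"ay":0,"az":-5,"gripper":-1}]'; python3 -c "
from bench import ctrl;s=ctrl.sense();print(s['joint_pos'].tolist(),s['eef_pos'].tolist(),s['eef_rot'].tolist())"
```

```text
t: 5.2
eef_pos: [0.4497, -0.2044, 0.0869]
eef_rot: [-0.0, 1.0, -0.03, -0.0]
ft_force: [0.4, 0.9, -1.9]
finger_gap: 0.0496
gripper_force: 29.9
[-0.6644382886993612, 0.42768755595328284, 1.7737999253123116, 0.00010680134334389187, 0.940175005147562, 0.966571126420946] [0.4496552853582, -0.20443443086528107, 0.08688893464458428] [-5.5431509240784854e-05, 0.9995458823129748, -0.030133470957537035, -2.564367696032654e-06]
```

```bash
python3 -m inch '[{"dx":0,"dy":0,"dz":4,"ax":0,"ay":0,"az":0,"gripper":-1},{"dx":0,"dy":0,"dz":4,"ax":0,"ay":0,"az":0,"gripper":-1},{"dx":0,"dy":0,"dz":2,"ax":0,"ay":0,"az":0,"gripper":-1},{"dx":0,"dy":0,"dz":0,"ax":0,"ay":0,"az":0,"gripper":-1},{"dx":0,"dy":0,"dz":0,"ax":0,"ay":0,"az":0,"gripper":1},{"dx":0,"dy":0,"dz":0,"ax":0,"ay":0,"az":0,"gripper":1},{"dx":0,"dy":0,"dz":0,"ax":0,"ay":0,"az":0,"gripper":1},{"dx":0,"dy":0,"dz":-15,"ax":0,"ay":0,"az":0,"gripper":1},{"dx":0,"dy":0,"dz":-30,"ax":0,"ay":0,"az":0,"gripper":1},{"dx":0,"dy":0,"dz":-35,"ax":0,"ay":0,"az":0,"gripper":1}]'
python3 -m inch '[{"dx":0,"dy":0,"dz":-5,"ax":0,"ay":0,"az":10,"gripper":1},{"dx":0,"dy":0,"dz":0,"ax":0,"ay":0,"az":10,"gripper":1},{"dx":0,"dy":0,"dz":0,"ax":0,"ay":0,"az":10,"gripper":1},{"dx":0,"dy":0,"dz":0,"ax":0,"ay":0,"az":10,"gripper":1},{"dx":0,"dy":0,"dz":0,"ax":0,"ay":0,"az":10,"gripper":1},{"dx":0,"dy":0,"dz":0,"ax":0,"ay":0,"az":10,"gripper":1},{"dx":0,"dy":0,"dz":0,"ax":0,"ay":0,"az":10,"gripper":1},{"dx":0,"dy":0,"dz":0,"ax":0,"ay":0,"az":10,"gripper":1},{"dx":0,"dy":0,"dz":0,"ax":0,"ay":0,"az":10,"gripper":1},{"dx":0,"dy":0,"dz":0,"ax":0,"ay":0,"az":0,"gripper":1}]'
python3 - <<'E'
from bench import ctrl
import cv2,numpy as np
s=ctrl.sense();print(s['joint_pos'].tolist(),s['eef_pos'].tolist(),s['eef_rot'].tolist())
for n in("scene","top"):
    c=ctrl.capture(n); cv2.imwrite(f"pics/{n}2.png",c["color"])
a=cv2.imread("pics/scene2.png")[200:290,170:290];b=cv2.imread("pics/top2.png")[240:330,340:460]
cv2.imwrite("pics/m4.png",cv2.convertScaleAbs(cv2.resize(np.hstack([a,b]),(800,300),interpolation=cv2.INTER_CUBIC),alpha=1.5))
E
```

```text
t: 6.45
eef_pos: [0.4496, -0.2045, 0.1584]
eef_rot: [0.0, 0.999, -0.032, 0.0]
ft_force: [0.9, -0.2, 0.9]
finger_gap: 0.0882
gripper_force: 0.0
t: 7.7
eef_pos: [0.4498, -0.2046, 0.1626]
eef_rot: [0.0, -0.685, 0.729, -0.001]
ft_force: [0.1, -0.6, -1.3]
finger_gap: 0.0882
gripper_force: 0.0
[-0.6645786663868771, 0.32127198694195175, 1.6974174552531813, -8.89427120369918e-06, 1.1218777053386721, 2.53968111088575] [0.4497648993383482, -0.20463560228552957, 0.16257219998664468] [7.375507341062323e-05, -0.6846084601982733, 0.7289108267087578, -0.000507436590899453]
```

View pics/m4.png

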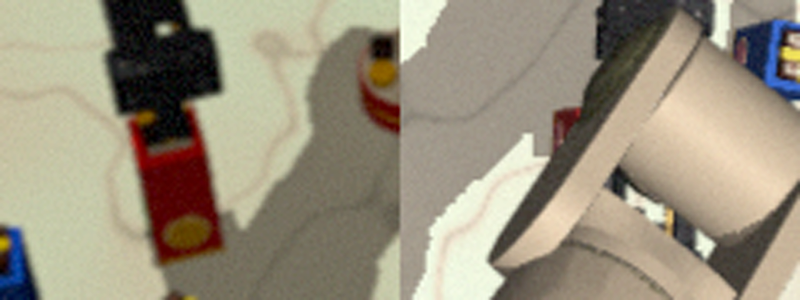

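The carton stands upright with gold facing the scene camera (seal at about (226,270)). Now to regrasp and lift.

```bash
python3 -m inch '[{"dx":0,"dy":0,"dz":15,"ax":0,"ay":0,"az":0,"gripper":1},{"dx":0,"dy":0,"dz":22,"ax":0,"ay":0,"az":0,"gripper":1},{"dx":0,"dy":0,"dz":22,"ax":0,"ay":0,"az":0,"gripper":1},{"dx":0,"dy":0,"dz":18,"ax":0,"ay":0,"az":0,"gripper":1},{"dx":0,"dy":0,"dz":10,"ax":0,"ay":0,"az":0,"gripper":0.1},{"dx":0,"dy":0,"dz":0,"ax":0,"ay":0,"az":0,"gripper":-0.5},{"dx":0,"dy":0,"dz":0,"ax":0,"ay":0,"az":0,"gripper":-1},{"dx":0,"dy":0,"dz":0,"ax":0,"ay":0,"az":0,"gripper":-1},{"dx":0,"dy":0,"dz":0,"ax":0,"ay":0,"az":0,"gripper":-1},{"dx":0,"dy":0,"dz":0,"ax":0,"ay":0,"az":0,"gripper":-1}]'
cat > fk.py <<'E'
from h import *
S=[([-1.4813682822121153,0.3133962544688721,1.4982956040214277,0,1.330988269718562,-0.2233693814663561],[0.16152854470341196,-0.4993266037727841,0.23824182473243735]),
([-0.6887901910616293,0.34295822655269276,1.4568486787004544,0,1.34210702694819,0.568536201486905],[0.47983488237734395,-0.24439692348833214,0.23854638652877838]),
([-0.6918199806403937,0.40127628589858616,1.5530093161942853,0,1.1903147700712422,1.466749344638314],[0.4782787844989268,-0.24517261433405985,0.17256706805969968]),
([-0.6644382886993612,0.42768755595328284,1.7737999253123116,0,0.940175005147562,0.966571126420946],[0.4496552853582,-0.20443443086528107,0.08688893464458428]),
([-0.6645786663868771,0.32127198694195175,1.6974174552531813,0,1.1218777053386721,2.53968111088575],[0.4497648993383482,-0.20463560228552957,0.16257219998664468])]
E
python3 -c "
from fk import *
A=[];b=[]
for q,p in S:
    P=np.array(p)@Ro.from_euler('z',q[0]).as_matrix(); t=q[1]+q[2]
    print(P[1])
    A+=[[1,0,np.sin(q[1]),np.sin(t),np.cos(t)],[0,1,np.cos(q[1]),np.cos(t),-np.sin(t)]]; b+=[P[0],P[2]]
r=np.linalg.lstsq(np.array(A),np.array(b),rcond=None);print(r[0],r[1],r[3])
from bench import ctrl;s=ctrl.sense();print(s['joint_pos'].tolist(),s['eef_pos'].tolist(),s['eef_rot'].tolist())"
```

```text
t: 9.05
eef_pos: [0.4499, -0.2047, 0.0752]
eef_rot: [0.0, -0.684, 0.729, -0.0]
ft_force: [-1.1, 1.6, 5.5]
finger_gap: 0.0501
gripper_force: 29.9
0.11628876615224878
0.11630658309745179
0.11630900268201594
0.11632138144071963
0.11629801378574214
[ 0.00194839 -0.04183497  0.43162716  0.39713651  0.03690221] [2.37617862e-07] [3.86472501 3.15364671 0.24655139 0.23347897 0.05579457]
[-0.6645775742748803, 0.44668403938749224, 1.782511106975071, -7.502397275274961e-05, 0.9114965105554536, 2.54120053054013] [0.44985084417428106, -0.2047184207685709, 0.07520442340738918] [3.930451753918105e-05, -0.6840702654815837, 0.7294159773787974, -0.00044975954028870065]
```

Gripped well (gap 50.1 mm, 29.9 N). Now I'll lift and yaw to the pink heading, and refine the scanner fit alongside.

```bash
python3 -m inch '[{"dx":0,"dy":0,"dz":-15,"ax":0,"ay":0,"az":0,"gripper":-1},{"dx":0,"dy":0,"dz":-25,"ax":0,"ay":0,"az":-9,"gripper":-1},{"dx":0,"dy":0,"dz":-25,"ax":0,"ay":0,"az":-10,"gripper":-1},{"dx":0,"dy":0,"dz":-25,"ax":0,"ay":0,"az":-10,"gripper":-1},{"dx":0,"dy":0,"dz":-20,"ax":0,"ay":0,"az":-10,"gripper":-1},{"dx":0,"dy":0,"dz":-20,"ax":0,"ay":0,"az":-10,"gripper":-1},{"dx":0,"dy":0,"dz":-15,"ax":0,"ay":0,"az":-10,"gripper":-1},{"dx":0,"dy":0,"dz":0,"ax":0,"ay":0,"az":-10,"gripper":-1},{"dx":0,"dy":0,"dz":0,"ax":0,"ay":0,"az":-10,"gripper":-1},{"dx":0,"dy":0,"dz":0,"ax":0,"ay":0,"az":-9.7,"gripper":-1}]'
cat > tgt.py <<'E'
from h import *
def head(p):
    Y=Ro.from_euler('z',p[2]).as_matrix(); c,s=np.cos(np.radians(35)),np.sin(np.radians(35))
    return Y@np.array([-.09,0,.225])+[p[0],p[1],0], Y@np.array([c,0,s]), Y@np.array([-s,0,c])
def show(seal,p,d=.07):
    L,hx,hz=head(p); hy=np.cross(hz,hx)
    pos=L-(d+.025)*hx+.0432*hz; z=-hz
    x={"pink":hx,"gold":None,"green":-hx}[seal]
    if seal=="gold": y=hx; x=np.cross(y,z)
    else: y=np.cross(z,x)
    return pos,np.stack([x,y,z],1)
def rel(pos,R):
    from bench import ctrl
    s=ctrl.sense(); q=s['eef_rot']; T=Ro.from_quat(np.r_[q[1:],q[0]])
    return (T.inv().apply(pos-s['eef_pos'])*1e3).round(1),np.degrees((T.inv()*Ro.from_matrix(R)).as_rotvec()).round(2),s['joint_pos'].round(3)
E
python3 - <<'E'
from tgt import *
c,s=np.cos(np.radians(35)),np.sin(np.radians(35))
H=lambda x,y,z:[-.09+c*x-s*z,y,.225+s*x+c*z]
for e in(0,.003,.006):
  h_=[("top",[H(.05+e,.035,.028),H(.05+e,-.035,.028),H(e,-.035,.028),H(e,.035,.028)],px([(107,50),(265,62),(258,168),(103,153)],260,150,5)),
("scene",[H(.05+e,-.035,.028),H(.05+e,.035,.028),H(.05+e,.035,-.028),H(.05+e,-.035,-.028)],px([(110,105),(268,65),(285,188),(128,225)],330,220,5))]
  print(e,fit(h_,[.75,0,0]))
P=[.7677,.0421,-.0847]
print(head(P)); print(show("pink",P)); print(rel(*show("pink",P)))
E
```

```text
t: 10.3
eef_pos: [0.4495, -0.2044, 0.2203]
eef_rot: [-0.0, 0.999, -0.041, 0.0]
ft_force: [-0.6, -0.8, -1.6]
finger_gap: 0.0496
gripper_force: 29.9
0 (array([ 0.76814219,  0.04434899, -0.05986822]), [[-0.9, 0.0], [0.4, -0.1], [0.5, 0.4], [-0.7, 1.2], [-1.3, -0.2], [0.3, -0.3], [1.2, 1.8], [-0.2, 2.9]])
0.003 (array([ 0.76576075,  0.04420023, -0.06109092]), [[-0.8, -0.2], [0.6, -0.3], [0.6, 0.3], [-0.7, 1.0], [-1.4, -0.7], [0.3, -0.9], [1.2, 1.4], [-0.3, 2.4]])
0.006 (array([ 0.76325642,  0.04407822, -0.06287676]), [[-0.8, -0.5], [0.6, -0.4], [0.6, 0.1], [-0.7, 0.8], [-1.4, -1.3], [0.3, -1.4], [1.1, 0.8], [-0.4, 1.8]])
(array([0.67802264, 0.04971389, 0.225     ]), array([ 0.81621547, -0.06929925,  0.57357644]), array([-0.57152022,  0.04852386,  0.81915204]))
(array([0.5757925 , 0.05839355, 0.20589761]), array([[ 0.81621547, -0.08459876,  0.57152022],
       [-0.06929925, -0.9964151 , -0.04852386],
       [ 0.57357644,  0.        , -0.81915204]]))
(array([ 104.6, -272.1,   14.4]), array([-0.06, 34.99,  0.2 ]), array([-0.664,  0.26 ,  1.618,  0.   ,  1.264,  0.987]))
```

```bash
python3 -m inch '[{"dx":0,"dy":-20,"dz":0,"ax":0,"ay":3,"az":0,"gripper":-1},{"dx":0,"dy":-30,"dz":0,"ax":0,"ay":6,"az":0,"gripper":-1},{"dx":0,"dy":-32,"dz":0,"ax":0,"ay":6,"az":0,"gripper":-1},{"dx":0,"dy":-32,"dz":0,"ax":0,"ay":6,"az":0,"gripper":-1},{"dx":0,"dy":-32,"dz":0,"ax":0,"ay":6,"az":0,"gripper":-1},{"dx":0,"dy":-32,"dz":0,"ax":0,"ay":5,"az":0,"gripper":-1},{"dx":0,"dy":-32,"dz":0,"ax":0,"ay":3,"az":0,"gripper":-1},{"dx":0,"dy":-32,"dz":0,"ax":0,"ay":0,"az":0,"gripper":-1},{"dx":0,"dy":-20,"dz":0,"ax":0,"ay":0,"az":0,"gripper":-1},{"dx":0,"dy":-10,"dz":0,"ax":0,"ay":0,"az":0,"gripper":-1}]'
python3 - <<'E'
from tgt import *
P=[.767,.043,-.077]
print(rel(*show("pink",P)))
E
```

```text
t: 11.55
eef_pos: [0.4729, 0.0676, 0.2201]
eef_rot: [0.013, 0.953, -0.041, 0.3]
ft_force: [0.1, 1.1, -2.9]
finger_gap: 0.0499
gripper_force: 29.9
(array([75.9,  1.1, 70.4]), array([ 0.27,  0.02, -0.4 ]), array([-0.112, -0.035,  2.081,  0.033,  0.485,  1.52 ]))
```

```bash
python3 -m inch '[{"dx":7,"dy":0,"dz":8,"ax":0,"ay":0,"az":-0.4,"gripper":-1},{"dx":10,"dy":1,"dz":12,"ax":0.3,"ay":0,"az":0,"gripper":-1},{"dx":10,"dy":0,"dz":12,"ax":0,"ay":0,"az":0,"gripper":-1},{"dx":10,"dy":0,"dz":12,"ax":0,"ay":0,"az":0,"gripper":-1},{"dx":10,"dy":0,"dz":12,"ax":0,"ay":0,"az":0,"gripper":-1},{"dx":9,"dy":0,"dz":8,"ax":0,"ay":0,"az":0,"gripper":-1},{"dx":6,"dy":0,"dz":4,"ax":0,"ay":0,"az":0,"gripper":-1},{"dx":3,"dy":0,"dz":2.4,"ax":0,"ay":0,"az":0,"gripper":-1},{"dx":0,"dy":0,"dz":0,"ax":0,"ay":0,"az":0,"gripper":-1},{"dx":0,"dy":0,"dz":0,"ax":0,"ay":0,"az":0,"gripper":-1}]'
python3 - <<'E'
from tgt import *
from bench import ctrl
import cv2
P=[.767,.043,-.077]
pos,R=show("pink",P);print(rel(pos,R))
L,hx,hz=head(P); hy=np.cross(hz,hx)
ims=[]
for n,(x,y) in(("scene",(310,190)),("top",(250,130))):
    im=ctrl.capture(n)["color"]; cv2.imwrite(f"pics/{n}3.png",im); k=5
    c=cv2.convertScaleAbs(cv2.resize(im[y:y+90,x:x+80],None,fx=k,fy=k,interpolation=cv2.INTER_CUBIC),alpha=1.4)
    def mark(X,col):
        u=(proj(n,X)-[x,y]+.5)*k-.5; cv2.circle(c,tuple(u.round().astype(int).tolist()),3,col,-1)
    for a in(0,.05):
        for b in(-.035,.035):
            for d in(-.028,.028): mark(L+a*hx+b*hy+d*hz,(255,0,255) if a else (0,255,0))
    ax=L-.095*hx
    for a in(-.025,.025):
        for b in(-.025,.025):
            for d in(-.032,.078): mark(ax+a*hx+b*hy+d*hz,(255,255,0) if d>0 else (255,80,0))
    ims.append(c)
cv2.imwrite("pics/m5.png",np.hstack(ims))
E
```

```text
t: 12.8
eef_pos: [0.5663, 0.0581, 0.1994]
eef_rot: [0.012, 0.953, -0.037, 0.3]
ft_force: [-0.3, 0.1, -1.5]
finger_gap: 0.0499
gripper_force: 29.9
(array([10.8, -0.4, -0.3]), array([ 0.02,  0.  , -0.06]), array([-0.112,  0.199,  1.884,  0.046,  0.448,  1.501]))
```

View pics/m5.png

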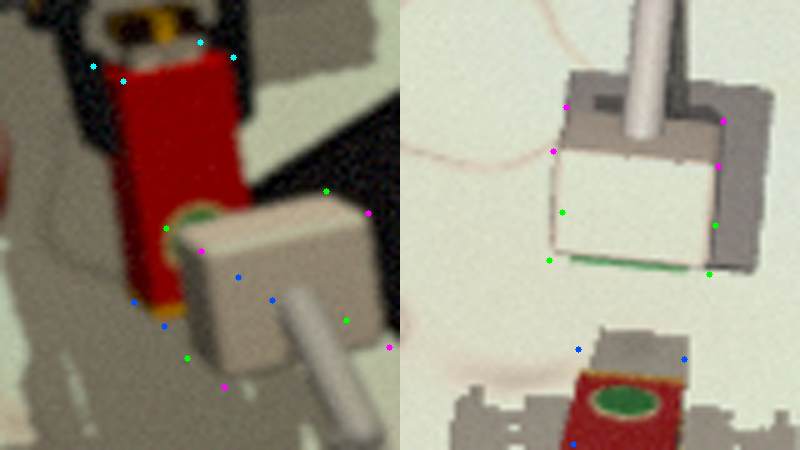

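This view shows the green seal facing the lens: a seal needs its normal along +head x, and I had the sign reversed. With this grasp gold would be out of joint 6's range, so I'll back off, set the carton down in a free spot, and regrasp with the tool turned 180°.

```bash
python3 -m inch '[{"dx":-20,"dy":0,"dz":-20,"ax":0,"ay":0,"az":0,"gripper":-1},{"dx":-20,"dy":10,"dz":-20,"ax":0,"ay":0,"az":0,"gripper":-1},{"dx":-20,"dy":25,"dz":-20,"ax":0,"ay":0,"az":0,"gripper":-1},{"dx":0,"dy":30,"dz":0,"ax":0,"ay":-6,"az":0,"gripper":-1},{"dx":0,"dy":30,"dz":0,"ax":0,"ay":-7,"az":0,"gripper":-1},{"dx":0,"dy":30,"dz":0,"ax":0,"ay":-7,"az":0,"gripper":-1},{"dx":0,"dy":30,"dz":0,"ax":0,"ay":-7,"az":0,"gripper":-1},{"dx":0,"dy":20,"dz":0,"ax":0,"ay":-6,"az":0,"gripper":-1},{"dx":0,"dy":10,"dz":0,"ax":0,"ay":-2,"az":0,"gripper":-1},{"dx":0,"dy":0,"dz":0,"ax":0,"ay":0,"az":0,"gripper":-1}]'
python3 - <<'E'
from tgt import *
print(rel(np.array([.47,-.12,.0758]),Ro.from_euler('z',-55,degrees=True).as_matrix()@np.diag([1.,-1,-1])))
E
```

```text
t: 14.15
eef_pos: [0.469, -0.1203, 0.2138]
eef_rot: [-0.0, 0.999, -0.039, 0.0]
ft_force: [-0.3, 0.1, -2.3]
finger_gap: 0.0495
gripper_force: 29.9
(array([  0.9,  -0.4, 138. ]), array([-3.000e-02, -2.000e-02,  5.049e+01]), array([-0.494,  0.245,  1.655,  0.   ,  1.241,  1.155]))
```

```bash
python3 -m inch '[{"dx":0,"dy":0,"dz":20,"ax":0,"ay":0,"az":8,"gripper":-1},{"dx":0,"dy":0,"dz":25,"ax":0,"ay":0,"az":9,"gripper":-1},{"dx":0,"dy":0,"dz":25,"ax":0,"ay":0,"az":10,"gripper":-1},{"dx":0,"dy":0,"dz":25,"ax":0,"ay":0,"az":10,"gripper":-1},{"dx":0,"dy":0,"dz":20,"ax":0,"ay":0,"az":8,"gripper":-1},{"dx":0,"dy":0,"dz":12,"ax":0,"ay":0,"az":5,"gripper":-1},{"dx":0,"dy":0,"dz":5,"ax":0,"ay":0,"az":0,"gripper":-1},{"dx":0,"dy":0,"dz":3,"ax":0,"ay":0,"az":0,"gripper":-1},{"dx":0,"dy":0,"dz":3,"ax":0,"ay":0,"az":0,"gripper":-1},{"dx":0,"dy":0,"dz":0,"ax":0,"ay":0,"az":0,"gripper":-1}]'
python3 -m inch '[{"dx":0,"dy":0,"dz":0,"ax":0,"ay":0,"az":0,"gripper":1},{"dx":0,"dy":0,"dz":0,"ax":0,"ay":0,"az":0,"gripper":1},{"dx":0,"dy":0,"dz":0,"ax":0,"ay":0,"az":0,"gripper":1},{"dx":0,"dy":0,"dz":-15,"ax":0,"ay":0,"az":0,"gripper":1},{"dx":0,"dy":0,"dz":-30,"ax":0,"ay":0,"az":0,"gripper":1},{"dx":0,"dy":0,"dz":-35,"ax":0,"ay":0,"az":0,"gripper":1},{"dx":0,"dy":0,"dz":-8,"ax":0,"ay":0,"az":-10,"gripper":1},{"dx":0,"dy":0,"dz":0,"ax":0,"ay":0,"az":-10,"gripper":1},{"dx":0,"dy":0,"dz":0,"ax":0,"ay":0,"az":-10,"gripper":1},{"dx":0,"dy":0,"dz":0,"ax":0,"ay":0,"az":-10,"gripper":1}]'
python3 -m inch '[{"dx":0,"dy":0,"dz":0,"ax":0,"ay":0,"az":-10,"gripper":1},{"dx":0,"dy":0,"dz":0,"ax":0,"ay":0,"az":-10,"gripper":1},{"dx":0,"dy":0,"dz":0,"ax":0,"ay":0,"az":-10,"gripper":1},{"dx":0,"dy":0,"dz":0,"ax":0,"ay":0,"az":-10,"gripper":1},{"dx":0,"dy":0,"dz":0,"ax":0,"ay":0,"az":-10,"gripper":1},{"dx":0,"dy":0,"dz":0,"ax":0,"ay":0,"az":-10,"gripper":1},{"dx":0,"dy":0,"dz":0,"ax":0,"ay":0,"az":-10,"gripper":1},{"dx":0,"dy":0,"dz":0,"ax":0,"ay":0,"az":-10,"gripper":1},{"dx":0,"dy":0,"dz":0,"ax":0,"ay":0,"az":-10,"gripper":1},{"dx":0,"dy":0,"dz":0,"ax":0,"ay":0,"az":-10,"gripper":1}]'
python3 -c "
from bench import ctrl;s=ctrl.sense();print(s['joint_pos'].round(3),s['eef_pos'])"
```

```text
t: 15.4
eef_pos: [0.4688, -0.1199, 0.0761]
eef_rot: [-0.0, 0.889, -0.457, 0.0]
ft_force: [-0.1, -0.3, -1.8]
finger_gap: 0.0497
gripper_force: 29.9
t: 16.65
eef_pos: [0.4689, -0.12, 0.1651]
eef_rot: [0.0, 0.992, -0.123, 0.001]
ft_force: [-0.2, -0.1, 1.3]
finger_gap: 0.088
gripper_force: 0.0
t: 17.9
eef_pos: [0.4689, -0.1199, 0.1651]
eef_rot: [0.0, 0.732, 0.681, 0.0]
ft_force: [0.3, -0.3, 0.7]
finger_gap: 0.0879
gripper_force: 0.0
[-0.493  0.297  1.723  0.     1.12  -0.421] [ 0.46887068 -0.119941    0.16511124]
```

```bash
python3 -m inch '[{"dx":0,"dy":0,"dz":0,"ax":0,"ay":0,"az":-10,"gripper":1},{"dx":0,"dy":0,"dz":0,"ax":0,"ay":0,"az":-10,"gripper":1},{"dx":0,"dy":0,"dz":0,"ax":0,"ay":0,"az":-10,"gripper":1},{"dx":0,"dy":0,"dz":10,"ax":0,"ay":0,"az":-10,"gripper":1},{"dx":0,"dy":0,"dz":20,"ax":0,"ay":0,"az":0,"gripper":1},{"dx":0,"dy":0,"dz":22,"ax":0,"ay":0,"az":0,"gripper":1},{"dx":0,"dy":0,"dz":22,"ax":0,"ay":0,"az":0,"gripper":1},{"dx":0,"dy":0,"dz":12,"ax":0,"ay":0,"az":0,"gripper":1},{"dx":0,"dy":0,"dz":4,"ax":0,"ay":0,"az":0,"gripper":1},{"dx":0,"dy":0,"dz":0,"ax":0,"ay":0,"az":0,"gripper":0}]'
python3 -m inch '[{"dx":0,"dy":0,"dz":0,"ax":0,"ay":0,"az":0,"gripper":-0.5},{"dx":0,"dy":0,"dz":0,"ax":0,"ay":0,"az":0,"gripper":-1},{"dx":0,"dy":0,"dz":0,"ax":0,"ay":0,"az":0,"gripper":-1},{"dx":0,"dy":0,"dz":0,"ax":0,"ay":0,"az":0,"gripper":-1},{"dx":0,"dy":0,"dz":0,"ax":0,"ay":0,"az":0,"gripper":-1},{"dx":0,"dy":0,"dz":-15,"ax":0,"ay":0,"az":0,"gripper":-1},{"dx":0,"dy":0,"dz":-30,"ax":0,"ay":0,"az":8,"gripper":-1},{"dx":0,"dy":0,"dz":-35,"ax":0,"ay":0,"az":10,"gripper":-1},{"dx":0,"dy":0,"dz":-35,"ax":0,"ay":0,"az":10,"gripper":-1},{"dx":0,"dy":0,"dz":-25,"ax":0,"ay":0,"az":10,"gripper":-1}]'
cat >> tgt.py <<'E'
P=[.767,.0425,-.077]
def show2(seal,d=.07):
    """grasp with tool x = +carton y, tool y = +carton x; seal normal = +head x"""
    pos,_=show("pink",P,d); L,hx,hz=head(P); z=-hz
    x={"pink":hx,"gold":np.cross(hx,z),"green":-hx}[seal]
    return pos,np.stack([x,np.cross(z,x),z],1)
E
python3 - <<'E'
from tgt import *
from bench import ctrl
q=ctrl.sense()['eef_rot'];R=Ro.from_quat(np.r_[q[1:],q[0]]).as_matrix();print(R.round(3))
for s in("pink","gold","green"):print(rel(*show2(s)))
E
```

```text
t: 19.15
eef_pos: [0.469, -0.12, 0.0745]
eef_rot: [0.0, 0.458, 0.889, 0.0]
ft_force: [0.2, -0.4, 0.7]
finger_gap: 0.0801
gripper_force: 0.0
t: 20.4
eef_pos: [0.4688, -0.1198, 0.2163]
eef_rot: [0.001, 0.724, 0.69, 0.0]
ft_force: [-0.4, 0.7, -1.1]
finger_gap: 0.0498
gripper_force: 29.9
[[ 0.049  0.999  0.002]
 [ 0.999 -0.049 -0.   ]
 [-0.     0.002 -1.   ]]
(array([182.1,  97.4,  10.5]), array([-27.81,  27.07,  88.5 ]), array([-0.493,  0.241,  1.653,  0.   ,  1.246, -0.444]))
(array([182.1,  97.4,  10.5]), array([-34.91,  -0.48,   1.56]), array([-0.493,  0.241,  1.653,  0.   ,  1.246, -0.444]))
(array([182.1,  97.4,  10.5]), array([-26.86, -27.61, -85.4 ]), array([-0.493,  0.241,  1.653,  0.   ,  1.246, -0.444]))
```

```bash
sed -i 's/\.0432\*hz/.0425*hz/' tgt.py; python3 -m inch '[{"dx":25,"dy":0,"dz":0,"ax":0,"ay":0,"az":0,"gripper":-1},{"dx":40,"dy":0,"dz":0,"ax":0,"ay":0,"az":0,"gripper":-1},{"dx":45,"dy":0,"dz":0,"ax":0,"ay":0,"az":0,"gripper":-1},{"dx":40,"dy":0,"dz":0,"ax":0,"ay":0,"az":0,"gripper":-1},{"dx":25,"dy":0,"dz":0,"ax":0,"ay":0,"az":8,"gripper":-1},{"dx":0,"dy":0,"dz":0,"ax":0,"ay":0,"az":10,"gripper":-1},{"dx":0,"dy":0,"dz":0,"ax":0,"ay":0,"az":10.5,"gripper":-1},{"dx":0,"dy":0,"dz":0,"ax":0,"ay":0,"az":10.5,"gripper":-1},{"dx":0,"dy":0,"dz":0,"ax":0,"ay":0,"az":10.5,"gripper":-1},{"dx":0,"dy":0,"dz":0,"ax":0,"ay":0,"az":10.5,"gripper":-1}]'
python3 -m inch '[{"dx":0,"dy":0,"dz":0,"ax":0,"ay":0,"az":10.5,"gripper":-1},{"dx":0,"dy":0,"dz":0,"ax":0,"ay":0,"az":10.5,"gripper":-1},{"dx":0,"dy":0,"dz":0,"ax":0,"ay":0,"az":10.5,"gripper":-1},{"dx":0,"dy":0,"dz":0,"ax":0,"ay":5,"az":0,"gripper":-1},{"dx":0,"dy":0,"dz":0,"ax":0,"ay":8,"az":0,"gripper":-1},{"dx":0,"dy":0,"dz":0,"ax":0,"ay":8,"az":0,"gripper":-1},{"dx":0,"dy":0,"dz":0,"ax":0,"ay":8,"az":0,"gripper":-1},{"dx":0,"dy":0,"dz":0,"ax":0,"ay":6,"az":0,"gripper":-1},{"dx":0,"dy":0,"dz":0,"ax":0,"ay":0,"az":0,"gripper":-1},{"dx":0,"dy":0,"dz":0,"ax":0,"ay":0,"az":0,"gripper":-1}]'
python3 - <<'E'
from tgt import *
print(rel(*show2("pink")))
E
```

```text
t: 21.65
eef_pos: [0.4761, 0.055, 0.2147]
eef_rot: [-0.0, 0.972, 0.235, 0.0]
ft_force: [0.3, 0.5, -1.9]
finger_gap: 0.0495
gripper_force: 29.9
t: 22.9
eef_pos: [0.4767, 0.0548, 0.2148]
eef_rot: [0.01, 0.953, -0.033, 0.3]
ft_force: [-0.1, 0.0, -1.4]
finger_gap: 0.0495
gripper_force: 29.9
(array([75.1, -9.3, 64. ]), array([-0.27,  0.05,  0.35]), array([-0.157, -0.025,  2.088,  0.111,  0.473,  1.4  ]))
```

```bash
python3 -m inch '[{"dx":8,"dy":-2,"dz":7,"ax":-0.3,"ay":0,"az":0.3,"gripper":-1},{"dx":11,"dy":-2,"dz":9.5,"ax":0,"ay":0,"az":0,"gripper":-1},{"dx":11,"dy":-2,"dz":9.5,"ax":0,"ay":0,"az":0,"gripper":-1},{"dx":11,"dy":-2,"dz":9.5,"ax":0,"ay":0,"az":0,"gripper":-1},{"dx":11,"dy":-1.3,"dz":9.5,"ax":0,"ay":0,"az":0,"gripper":-1},{"dx":11,"dy":0,"dz":9.5,"ax":0,"ay":0,"az":0,"gripper":-1},{"dx":8,"dy":0,"dz":6,"ax":0,"ay":0,"az":0,"gripper":-1},{"dx":4,"dy":0,"dz":3.5,"ax":0,"ay":0,"az":0,"gripper":-1},{"dx":0,"dy":0,"dz":0,"ax":0,"ay":0,"az":0,"gripper":-1},{"dx":0,"dy":0,"dz":0,"ax":0,"ay":0,"az":0,"gripper":-1}]'
python3 - <<'E'
from tgt import *
from bench import ctrl
import cv2
pos,R=show2("pink");print(rel(pos,R))
L,hx,hz=head(P); hy=np.cross(hz,hx)
ims=[]
for n,(x,y) in(("scene",(310,190)),("top",(250,130))):
    im=ctrl.capture(n)["color"]; cv2.imwrite(f"pics/{n}4.png",im); k=5
    c=cv2.convertScaleAbs(cv2.resize(im[y:y+90,x:x+80],None,fx=k,fy=k,interpolation=cv2.INTER_CUBIC),alpha=1.4)
    def mark(X,col):
        u=(proj(n,X)-[x,y]+.5)*k-.5; cv2.circle(c,tuple(u.round().astype(int).tolist()),2,col,-1)
    e=.003
    for b in(-.035,.035):
        mark(L+e*hx+b*hy+.028*hz,(255,0,255)); mark(L+(.05+e)*hx+b*hy+.028*hz,(255,0,255)); mark(L+(.05+e)*hx+b*hy-.028*hz,(255,0,255))
    S=L-.07*hx
    for X in(S,S+.014*hy,S-.014*hy,S+.014*hz,S-.014*hz): mark(X,(255,255,0))
    for b in(-.025,.025): mark(S+b*hy-.032*hz,(255,80,0))
    ims.append(c)
cv2.imwrite("pics/m6.png",np.hstack(ims))
E
```

```text
t: 24.15
eef_pos: [0.5746, 0.0567, 0.2047]
eef_rot: [0.012, 0.953, -0.036, 0.3]
ft_force: [-0.1, 1.1, -2.1]
finger_gap: 0.0496
gripper_force: 29.9
(array([ 0.9, -0.6, -0.1]), array([0.04, 0.  , 0.05]), array([-0.113,  0.209,  1.856,  0.045,  0.466,  1.5  ]))
```

View pics/m6.png

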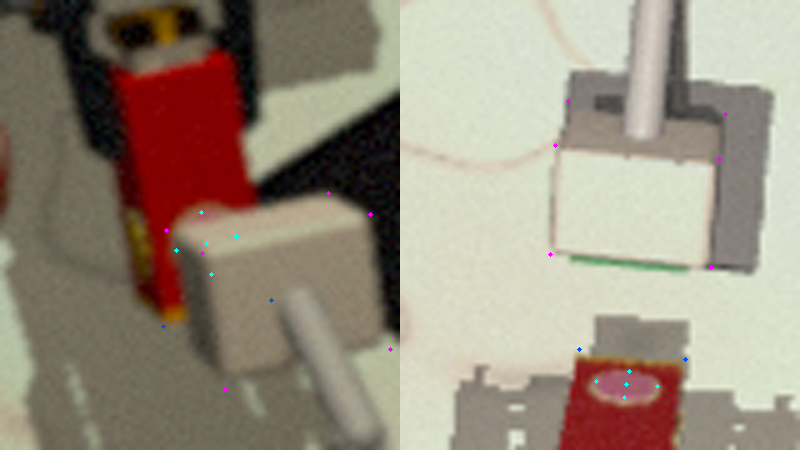

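Pink faces the lens. The predicted and actual seal centres in the top view agree ((626,384) vs (625,386) in the crop), and so does the head. I'll hold, then turn to gold.

```bash
python3 -m inch '[{"dx":0.9,"dy":-0.6,"dz":0,"ax":0,"ay":0,"az":0,"gripper":-1},{"dx":0,"dy":0,"dz":0,"ax":0,"ay":0,"az":0,"gripper":-1},{"dx":0,"dy":0,"dz":0,"ax":0,"ay":0,"az":0,"gripper":-1},{"dx":0,"dy":0,"dz":0,"ax":0,"ay":0,"az":0,"gripper":-1},{"dx":0,"dy":0,"dz":0,"ax":0,"ay":0,"az":0,"gripper":-1},{"dx":0,"dy":0,"dz":0,"ax":0,"ay":0,"az":0,"gripper":-1},{"dx":0,"dy":0,"dz":0,"ax":0,"ay":0,"az":0,"gripper":-1},{"dx":0,"dy":0,"dz":0,"ax":0,"ay":0,"az":0,"gripper":-1},{"dx":0,"dy":0,"dz":0,"ax":0,"ay":0,"az":0,"gripper":-1},{"dx":0,"dy":0,"dz":0,"ax":0,"ay":0,"az":0,"gripper":-1}]'
python3 -m inch '[{"dx":0,"dy":0,"dz":0,"ax":0,"ay":0,"az":0,"gripper":-1},{"dx":0,"dy":0,"dz":0,"ax":0,"ay":0,"az":-8,"gripper":-1},{"dx":0,"dy":0,"dz":0,"ax":0,"ay":0,"az":-10.5,"gripper":-1},{"dx":0,"dy":0,"dz":0,"ax":0,"ay":0,"az":-10.5,"gripper":-1},{"dx":0,"dy":0,"dz":0,"ax":0,"ay":0,"az":-10.5,"gripper":-1},{"dx":0,"dy":0,"dz":0,"ax":0,"ay":0,"az":-10.5,"gripper":-1},{"dx":0,"dy":0,"dz":0,"ax":0,"ay":0,"az":-10.5,"gripper":-1},{"dx":0,"dy":0,"dz":0,"ax":0,"ay":0,"az":-10.5,"gripper":-1},{"dx":0,"dy":0,"dz":0,"ax":0,"ay":0,"az":-10.5,"gripper":-1},{"dx":0,"dy":0,"dz":0,"ax":0,"ay":0,"az":-8.5,"gripper":-1}]'
python3 - <<'E'
from tgt import *
print(rel(*show2("gold")))
E
```

```text
t: 25.5
eef_pos: [0.5757, 0.0572, 0.2052]
eef_rot: [0.012, 0.953, -0.036, 0.3]
ft_force: [0.5, 0.3, -1.6]
finger_gap: 0.0498
gripper_force: 29.9
t: 26.75
eef_pos: [0.5757, 0.0573, 0.2052]
eef_rot: [0.221, 0.698, 0.65, 0.203]
ft_force: [0.6, 0.5, -2.2]
finger_gap: 0.0495
gripper_force: 29.9
(array([ 0. , -0.2, -0.3]), array([0.  , 0.04, 0.35]), array([-0.112,  0.211,  1.853,  0.043,  0.468, -0.073]))
```

Gold is in position. I'll hold it 1.4 s, turn to green, and hold again.

```bash
python3 -m inch '[{"dx":0,"dy":0,"dz":0,"ax":0,"ay":0,"az":0.3,"gripper":-1},{"dx":0,"dy":0,"dz":0,"ax":0,"ay":0,"az":0,"gripper":-1},{"dx":0,"dy":0,"dz":0,"ax":0,"ay":0,"az":0,"gripper":-1},{"dx":0,"dy":0,"dz":0,"ax":0,"ay":0,"az":0,"gripper":-1},{"dx":0,"dy":0,"dz":0,"ax":0,"ay":0,"az":0,"gripper":-1},{"dx":0,"dy":0,"dz":0,"ax":0,"ay":0,"az":0,"gripper":-1},{"dx":0,"dy":0,"dz":0,"ax":0,"ay":0,"az":0,"gripper":-1},{"dx":0,"dy":0,"dz":0,"ax":0,"ay":0,"az":0,"gripper":-1},{"dx":0,"dy":0,"dz":0,"ax":0,"ay":0,"az":0,"gripper":-1},{"dx":0,"dy":0,"dz":0,"ax":0,"ay":0,"az":0,"gripper":-1}]'
python3 -m inch '[{"dx":0,"dy":0,"dz":0,"ax":0,"ay":0,"az":0,"gripper":-1},{"dx":0,"dy":0,"dz":0,"ax":0,"ay":0,"az":-8,"gripper":-1},{"dx":0,"dy":0,"dz":0,"ax":0,"ay":0,"az":-10.5,"gripper":-1},{"dx":0,"dy":0,"dz":0,"ax":0,"ay":0,"az":-10.5,"gripper":-1},{"dx":0,"dy":0,"dz":0,"ax":0,"ay":0,"az":-10.5,"gripper":-1},{"dx":0,"dy":0,"dz":0,"ax":0,"ay":0,"az":-10.5,"gripper":-1},{"dx":0,"dy":0,"dz":0,"ax":0,"ay":0,"az":-10.5,"gripper":-1},{"dx":0,"dy":0,"dz":0,"ax":0,"ay":0,"az":-10.5,"gripper":-1},{"dx":0,"dy":0,"dz":0,"ax":0,"ay":0,"az":-10.5,"gripper":-1},{"dx":0,"dy":0,"dz":0,"ax":0,"ay":0,"az":-8.5,"gripper":-1}]'
python3 -m inch '[{"dx":0,"dy":0,"dz":0,"ax":0,"ay":0,"az":0,"gripper":-1},{"dx":0,"dy":0,"dz":0,"ax":0,"ay":0,"az":0,"gripper":-1},{"dx":0,"dy":0,"dz":0,"ax":0,"ay":0,"az":0,"gripper":-1},{"dx":0,"dy":0,"dz":0,"ax":0,"ay":0,"az":0,"gripper":-1},{"dx":0,"dy":0,"dz":0,"ax":0,"ay":0,"az":0,"gripper":-1},{"dx":0,"dy":0,"dz":0,"ax":0,"ay":0,"az":0,"gripper":-1},{"dx":0,"dy":0,"dz":0,"ax":0,"ay":0,"az":0,"gripper":-1},{"dx":0,"dy":0,"dz":0,"ax":0,"ay":0,"az":0,"gripper":-1},{"dx":0,"dy":0,"dz":0,"ax":0,"ay":0,"az":0,"gripper":-1},{"dx":0,"dy":0,"dz":0,"ax":0,"ay":0,"az":0,"gripper":-1}]'
python3 - <<'E'
from tgt import *
from bench import ctrl
import cv2
print(rel(*show2("green")))
a=ctrl.capture("scene")["color"][190:280,310:390];b=ctrl.capture("top")["color"][130:220,250:330]
cv2.imwrite("pics/m7.png",cv2.convertScaleAbs(cv2.resize(np.hstack([a,b]),None,fx=4,fy=4,interpolation=cv2.INTER_CUBIC),alpha=1.4))
E
```

```text
t: 28.0
eef_pos: [0.5757, 0.0573, 0.2052]
eef_rot: [0.22, 0.701, 0.646, 0.205]
ft_force: [-0.3, -0.1, -1.8]
finger_gap: 0.0497
gripper_force: 29.9
t: 29.25
eef_pos: [0.5757, 0.0573, 0.2051]
eef_rot: [0.3, 0.036, 0.953, -0.012]
ft_force: [1.2, -0.6, -2.1]
finger_gap: 0.05
gripper_force: 29.9
t: 30.5
eef_pos: [0.5757, 0.0572, 0.2052]
eef_rot: [0.301, 0.039, 0.953, -0.011]
ft_force: [0.8, 0.3, -1.5]
finger_gap: 0.0501
gripper_force: 29.9
(array([ 0.2,  0. , -0.3]), array([-0.04,  0.  , -0.26]), array([-0.112,  0.211,  1.853,  0.043,  0.468, -1.633]))
```

View pics/m7.png

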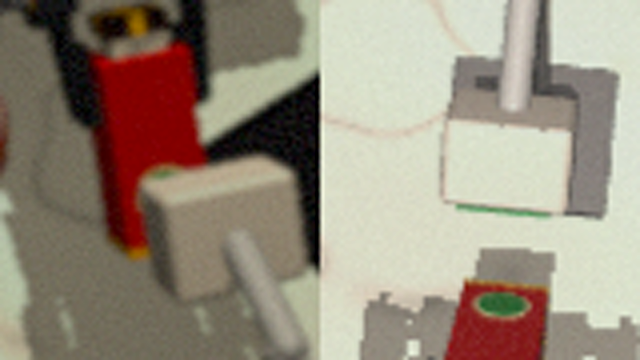

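Green is shown facing the lens and has been held. Now I'll retreat, level out and go over the tray.

```bash
python3 -m inch '[{"dx":20,"dy":0,"dz":-20,"ax":0,"ay":0,"az":0,"gripper":-1},{"dx":20,"dy":5,"dz":-20,"ax":0,"ay":0,"az":0,"gripper":-1},{"dx":20,"dy":20,"dz":-20,"ax":0,"ay":0,"az":0,"gripper":-1},{"dx":0,"dy":30,"dz":0,"ax":0,"ay":6,"az":0,"gripper":-1},{"dx":0,"dy":30,"dz":0,"ax":0,"ay":7,"az":0,"gripper":-1},{"dx":0,"dy":30,"dz":0,"ax":0,"ay":7,"az":0,"gripper":-1},{"dx":0,"dy":30,"dz":0,"ax":0,"ay":7,"az":0,"gripper":-1},{"dx":0,"dy":20,"dz":0,"ax":0,"ay":6,"az":0,"gripper":-1},{"dx":0,"dy":10,"dz":0,"ax":0,"ay":2,"az":0,"gripper":-1},{"dx":0,"dy":0,"dz":0,"ax":0,"ay":0,"az":0,"gripper":-1}]'
python3 - <<'E'
from tgt import *
from bench import ctrl
R=Ro.from_euler('z',18.6,degrees=True).as_matrix()@np.array([[-1,0,0],[0,1,0],[0,0,-1.]])
print(rel(np.array([.490,.2396,.0800]),R))
E
```

```text
t: 31.85
eef_pos: [0.5069, 0.2387, 0.2198]
eef_rot: [0.0, 0.04, 0.999, 0.001]
ft_force: [-0.2, -0.2, -2.8]
finger_gap: 0.0497
gripper_force: 29.9
(array([ 16.9,  -0.8, 139.8]), array([  0.11,   0.04, -23.21]), array([ 0.23 ,  0.404,  1.419,  0.002,  1.317, -1.261]))
```

```bash
python3 -m inch '[{"dx":6,"dy":0,"dz":15,"ax":0.1,"ay":0,"az":0,"gripper":-1},{"dx":6,"dy":-0.8,"dz":20,"ax":0,"ay":0,"az":0,"gripper":-1},{"dx":4.9,"dy":0,"dz":22,"ax":0,"ay":0,"az":0,"gripper":-1},{"dx":0,"dy":0,"dz":22,"ax":0,"ay":0,"az":0,"gripper":-1},{"dx":0,"dy":0,"dz":20,"ax":0,"ay":0,"az":0,"gripper":-1},{"dx":0,"dy":0,"dz":15,"ax":0,"ay":0,"az":0,"gripper":-1},{"dx":0,"dy":0,"dz":10,"ax":0,"ay":0,"az":0,"gripper":-1},{"dx":0,"dy":0,"dz":6,"ax":0,"ay":0,"az":0,"gripper":-1},{"dx":0,"dy":0,"dz":4,"ax":0,"ay":0,"az":0,"gripper":-1},{"dx":0,"dy":0,"dz":2,"ax":0,"ay":0,"az":0,"gripper":-1}]'
```

```text
t: 33.1
eef_pos: [0.4898, 0.2391, 0.0843]
eef_rot: [0.0, 0.04, 0.999, 0.0]
ft_force: [0.3, 1.0, -2.2]
finger_gap: 0.0496
gripper_force: 29.9
```

Still about 4 mm up, so I'll creep down.

```bash
python3 -m inch '[{"dx":0,"dy":0,"dz":1,"ax":0,"ay":0,"az":0,"gripper":-1},{"dx":0,"dy":0,"dz":1,"ax":0,"ay":0,"az":0,"gripper":-1},{"dx":0,"dy":0,"dz":1,"ax":0,"ay":0,"az":0,"gripper":-1},{"dx":0,"dy":0,"dz":0.7,"ax":0,"ay":0,"az":0,"gripper":-1},{"dx":0,"dy":0,"dz":0.4,"ax":0,"ay":0,"az":0,"gripper":-1},{"dx":0,"dy":0,"dz":0.2,"ax":0,"ay":0,"az":0,"gripper":-1},{"dx":0,"dy":0,"dz":0,"ax":0,"ay":0,"az":0,"gripper":-1},{"dx":0,"dy":0,"dz":0,"ax":0,"ay":0,"az":0,"gripper":-1},{"dx":0,"dy":0,"dz":0,"ax":0,"ay":0,"az":0,"gripper":-1},{"dx":0,"dy":0,"dz":0,"ax":0,"ay":0,"az":0,"gripper":-1}]'
```

```text
t: 34.35
eef_pos: [0.4896, 0.2391, 0.08]
eef_rot: [-0.0, 0.04, 0.999, 0.0]
ft_force: [0.5, 0.8, -2.0]
finger_gap: 0.0496
gripper_force: 29.9
```

```bash
python3 -m inch '[{"dx":0,"dy":0,"dz":0.4,"ax":0,"ay":0,"az":0,"gripper":-1},{"dx":0,"dy":0,"dz":0.3,"ax":0,"ay":0,"az":0,"gripper":-1},{"dx":0,"dy":0,"dz":0,"ax":0,"ay":0,"az":0,"gripper":-1},{"dx":0,"dy":0,"dz":0,"ax":0,"ay":0,"az":0,"gripper":1},{"dx":0,"dy":0,"dz":0,"ax":0,"ay":0,"az":0,"gripper":1},{"dx":0,"dy":0,"dz":0,"ax":0,"ay":0,"az":0,"gripper":1},{"dx":0,"dy":0,"dz":0,"ax":0,"ay":0,"az":0,"gripper":1},{"dx":0,"dy":0,"dz":-10,"ax":0,"ay":0,"az":0,"gripper":1},{"dx":0,"dy":0,"dz":-30,"ax":0,"ay":0,"az":0,"gripper":1},{"dx":0,"dy":0,"dz":-35,"ax":0,"ay":0,"az":0,"gripper":1}]'
python3 -m inch '[{"dx":0,"dy":0,"dz":-5,"ax":0,"ay":0,"az":0,"gripper":1},{"dx":0,"dy":0,"dz":0,"ax":0,"ay":0,"az":0,"gripper":-1},{"dx":0,"dy":0,"dz":0,"ax":0,"ay":0,"az":0,"gripper":-1},{"dx":0,"dy":0,"dz":0,"ax":0,"ay":0,"az":0,"gripper":-1},{"dx":0,"dy":0,"dz":0,"ax":0,"ay":0,"az":0,"gripper":-1},{"dx":0,"dy":0,"dz":0,"ax":0,"ay":0,"az":0,"gripper":-1},{"dx":0,"dy":0,"dz":0,"ax":0,"ay":0,"az":0,"gripper":-1},{"dx":0,"dy":0,"dz":5,"ax":0,"ay":0,"az":0,"gripper":-1},{"dx":0,"dy":0,"dz":5,"ax":0,"ay":0,"az":0,"gripper":-1},{"dx":0,"dy":0,"dz":0,"ax":0,"ay":0,"az":0,"gripper":-1}]'
```

```text
t: 35.6
eef_pos: [0.4895, 0.239, 0.1556]
eef_rot: [-0.0, 0.04, 0.999, 0.0]
ft_force: [0.4, -0.0, 0.2]
finger_gap: 0.088
gripper_force: 0.0
t: 36.85
eef_pos: [0.4894, 0.239, 0.1487]
eef_rot: [-0.0, 0.041, 0.999, -0.0]
ft_force: [-0.1, 0.3, 0.4]
finger_gap: 0.0006
gripper_force: 0.0
```

```bash
python3 -m inch '[{"dx":0,"dy":0,"dz":5,"ax":0,"ay":0,"az":0,"gripper":-1},{"dx":0,"dy":0,"dz":3,"ax":0,"ay":0,"az":0,"gripper":-1},{"dx":0,"dy":0,"dz":2,"ax":0,"ay":0,"az":0,"gripper":-1},{"dx":0,"dy":0,"dz":1.5,"ax":0,"ay":0,"az":0,"gripper":-1},{"dx":0,"dy":0,"dz":1.5,"ax":0,"ay":0,"az":0,"gripper":-1},{"dx":0,"dy":0,"dz":1.5,"ax":0,"ay":0,"az":0,"gripper":-1},{"dx":0,"dy":0,"dz":1.5,"ax":0,"ay":0,"az":0,"gripper":-1},{"dx":0,"dy":0,"dz":1.5,"ax":0,"ay":0,"az":0,"gripper":-1},{"dx":0,"dy":0,"dz":1.5,"ax":0,"ay":0,"az":0,"gripper":-1},{"dx":0,"dy":0,"dz":1,"ax":0,"ay":0,"az":0,"gripper":-1}]'
```

```text
t: 38.1
eef_pos: [0.4899, 0.2391, 0.1299]
eef_rot: [0.001, 0.04, 0.999, 0.0]
ft_force: [-0.7, -0.6, 6.1]
finger_gap: 0.0004
gripper_force: 2.9
```

The lid is sliding at about 6 N. I'll keep going gently until it seats.

```bash
python3 -m inch '[{"dx":0,"dy":0,"dz":0.8,"ax":0,"ay":0,"az":0,"gripper":-1},{"dx":0,"dy":0,"dz":0.8,"ax":0,"ay":0,"az":0,"gripper":-1},{"dx":0,"dy":0,"dz":0.7,"ax":0,"ay":0,"az":0,"gripper":-1},{"dx":0,"dy":0,"dz":0.4,"ax":0,"ay":0,"az":0,"gripper":-1},{"dx":0,"dy":0,"dz":0.3,"ax":0,"ay":0,"az":0,"gripper":-1},{"dx":0,"dy":0,"dz":0,"ax":0,"ay":0,"az":0,"gripper":-1},{"dx":0,"dy":0,"dz":0,"ax":0,"ay":0,"az":0,"gripper":-1},{"dx":0,"dy":0,"dz":0,"ax":0,"ay":0,"az":0,"gripper":-1},{"dx":0,"dy":0,"dz":0,"ax":0,"ay":0,"az":0,"gripper":-1},{"dx":0,"dy":0,"dz":0,"ax":0,"ay":0,"az":0,"gripper":-1}]'
```

```text
t: 39.35
eef_pos: [0.49, 0.2391, 0.1275]
eef_rot: [0.001, 0.04, 0.999, 0.0]
ft_force: [-1.9, -0.8, 9.2]
finger_gap: 0.0005
gripper_force: 4.6
```

```bash
python3 -m inch '[{"dx":0,"dy":0,"dz":0.4,"ax":0,"ay":0,"az":0,"gripper":-1},{"dx":0,"dy":0,"dz":0.4,"ax":0,"ay":0,"az":0,"gripper":-1},{"dx":0,"dy":0,"dz":0,"ax":0,"ay":0,"az":0,"gripper":-1},{"dx":0,"dy":0,"dz":0,"ax":0,"ay":0,"az":0,"gripper":-1},{"dx":0,"dy":0,"dz":0,"ax":0,"ay":0,"az":0,"gripper":-1},{"dx":0,"dy":0,"dz":0,"ax":0,"ay":0,"az":0,"gripper":-1},{"dx":0,"dy":0,"dz":0,"ax":0,"ay":0,"az":0,"gripper":-1},{"dx":0,"dy":0,"dz":0,"ax":0,"ay":0,"az":0,"gripper":-1},{"dx":0,"dy":0,"dz":0,"ax":0,"ay":0,"az":0,"gripper":-1},{"dx":0,"dy":0,"dz":0,"ax":0,"ay":0,"az":0,"gripper":-1}]'
```

```text
t: 40.6
eef_pos: [0.4904, 0.2392, 0.1274]
eef_rot: [0.001, 0.04, 0.999, 0.0]
ft_force: [-4.0, -1.4, 14.6]
finger_gap: 0.0005
gripper_force: 7.4
```

It has seated: the TCP has stopped at 0.1274 and the force rose to 15 N. Retreat and check.

```bash
python3 -m inch '[{"dx":0,"dy":0,"dz":-1,"ax":0,"ay":0,"az":0,"gripper":-1},{"dx":0,"dy":0,"dz":-5,"ax":0,"ay":0,"az":0,"gripper":-1},{"dx":0,"dy":0,"dz":-15,"ax":0,"ay":0,"az":0,"gripper":-1},{"dx":0,"dy":0,"dz":-25,"ax":0,"ay":0,"az":0,"gripper":-1},{"dx":0,"dy":0,"dz":-25,"ax":0,"ay":0,"az":0,"gripper":-1},{"dx":0,"dy":0,"dz":-20,"ax":0,"ay":0,"az":0,"gripper":-1},{"dx":40,"dy":0,"dz":0,"ax":0,"ay":0,"az":0,"gripper":-1},{"dx":40,"dy":0,"dz":0,"ax":0,"ay":0,"az":0,"gripper":-1},{"dx":30,"dy":0,"dz":0,"ax":0,"ay":0,"az":0,"gripper":-1},{"dx":0,"dy":0,"dz":0,"ax":0,"ay":0,"az":0,"gripper":-1}]'
python3 - <<'E'
from bench import ctrl
import cv2,numpy as np
a=ctrl.capture("scene")["color"][160:280,340:460];b=ctrl.capture("top")["color"][200:320,160:280]
cv2.imwrite("pics/m8.png",cv2.convertScaleAbs(cv2.resize(np.hstack([a,b]),(800,400),interpolation=cv2.INTER_CUBIC),alpha=1.4))
E
```

```text
t: 41.85
eef_pos: [0.379, 0.2482, 0.2176]
eef_rot: [0.001, 0.04, 0.999, 0.0]
ft_force: [-0.0, -0.0, 0.4]
finger_gap: 0.0001
gripper_force: 0.0
```

View pics/m8.png

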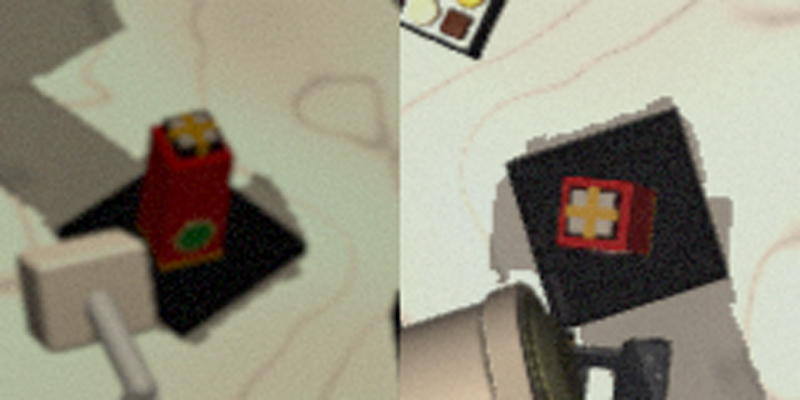

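The carton stands upright and central in the tray. Its base is at about (620,215) in the crop, the tray centre matches, the lid is flush, and the arm is clear.

```bash
python3 -c "
from bench import ctrl;print(ctrl.close_job())"
```

```text
the job is handed in; nothing more can be done
None
```

Job handed in at about 42 s: pink, gold and green were each held in front of the lens for over a second, and the carton stands upright in the tray with its lid pressed home. One flaw: before pink, green faced the lens by mistake for about 0.3 s at roughly 8 cm, which could count against the order; I backed off and regrasped.

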